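# Close the phone-cover holder and lock its jaw in the gate

## Robot

A 7-joint arm with a two-finger parallel gripper is mounted at the origin on a cart in front of the work surface, level with it; the furniture and walls round the work are solid. World frame = base frame: x ahead of the robot, y to its left, z up, the work surface at z = 0. Lengths are in m, angles in rad, forces in N, time in s.
With the tool pointing down it reaches from about 0.35 to 0.9 m from the base axis. Payload 8.1 kg.
Tool frame: the origin (TCP) lies at the very end of the fingers, on their centre line; the grasp point (between the pads) lies 19 mm behind it (grasp_offset is the distance from the TCP to the grasp point, in m); z points along the fingers, y is the line along which they close (so a half turn about z gives the same grasp; the last joint's range is limited). The gripper opens to 92 mm and grips with 3 to 60 N. Pads are 19 mm wide; open, the fingers measure 130 mm over their backs; the gripper's body (75 mm by 190 mm) begins 47 mm behind the grasp point.
Start: joints at [-1.353, 0.434, 0.025, 1.573, -0.012, 1.134, -0.075], TCP at [0.197, 0.593, 0.227] pointing down, gripper open.
Joint ranges: [-2.62, 2.62], [-0.44, 2.09], [-1.27, 1.32], [0.08, 2.57], [-1.32, 4.46], [0.12, 2], [-2.74, 2.74]. Speed limits (rad/s): [2.22, 2.22, 3.01, 3.01, 3.14, 3.14, 3.14].

## Interface

Orientations are given as a rotation vector (axis times angle).
In Python, from cell import observe, get_image, camera_params, sign_off, silhouettes, grasp_offset gives the robot as it stands. The module is installed in compiled form; this text tells all that it offers.
- The arm moves only by the tool jog_arm, never from a script. Its argument "motion" is a list that holds one entry, the list of rows, each a list of 7 numbers: the shift along the tool's x, y, z in m, then the turn, a rotation vector about the tool's x, y, z in rad, then the closure, from -1 (fully open) to 1 (shut), so that 0 is half open. In form: [[[dx, dy, dz, wx, wy, wz, hand], ...]]. A call has 1 to 10 rows; each row is the pose to reach, as a shift and turn from the pose commanded when the call began, along the tool's axes at that moment; what a row does not reach only later rows make up. A row lasts 1/12 s, in which the tool goes at most 41.7 mm and 7.16 degrees, less where a joint would pass 70% of its speed; a pose out of reach is approached as far as the arm can. A call with a gripper value outside its range is refused whole. The fingers move at their own pace and stop on an object; "force" is the grip in N (left out, the last holds). Time passes only in rows, so rows that repeat a pose let the fingers close. It gives the time, the measured TCP pose, the force, the opening and the grip force at its end, in the units of the state.
- observe(): the state, without advancing time (a new reading comes with each control period).
- get_image(name): name is "scene" or "top" or "wrist"; returns the picture (384x512x3 uint8, red, green, blue); there is no depth.
- camera_params(name): a dict with "vertical_fov" (degrees; the focal length in pixels is half the picture's height over the tangent of half this angle, whatever the lens; pixels are square), "cx", "cy" (the principal point, pixels), "T" (4x4, takes a point from camera to world coordinates). Camera axes: x right, y down, z forward; pixel columns grow to the right and rows downward; lengths in m; the calibration is good to about 2 mm. A picture is of the moment at which its call begins: read the wrist's pose just before it. camera_params takes no time and is no camera call; for the wrist camera it gives the pose at the moment of the call.
- sign_off(): hands the job in; it is judged then, once.
Trained networks look in the newest picture that a camera, given by its name, has taken for a name from the list of things; names that differ only in an ending like _2 or _b are one class to them, and where a whole thing is asked for, a point or a joint stands for the part that bears it (a point fixed in the world has none). Each returns a list of dicts, best first, with "p" (0 to 1); they miss things now and then, are a little off and sometimes report something else, mostly with a low value. They report only what shows in the picture. A call takes as long as a camera call. They do not tell look-alikes from the thing itself.
- silhouettes(query, camera): "mask" (384x512 bool, what is visible of it) and "pixel" ([column, row] in pixels, amid what is visible of it).
The state is a dict: "clock": time; "joints": joint angles; "dq": joint speeds; "joint_efforts": joint torques, N m; "position": TCP position; "ee_rot": TCP orientation; "force": force on the tool from outside, world axes, zero at the start; "ft_torque": the same for the moment, N m; "width": opening from 0.0 (shut) to 1.0 (fully open); "gripper_force": force on a finger pad.
Only numpy, scipy, OpenCV 4.12 (cv2) and the standard library are available. Lean on these libraries where they do the work, as an engineer would, in place of code of your own. Each camera call takes 0.05 s, during which the arm holds its last target. There are 200 camera calls.

## Task

A phone back cover lies loose in the holder that is screwed to the bench. With the fingertips, push the holder's square black knob along the long leg of its L-shaped slot until the jaw has closed up to the cover and the knob stands at the corner, then push it sideways into the short leg right to the end, so that the jaw is locked. Only push the knob, never grip it from both sides; lift nothing, do not touch the cover, and leave the jar, the tape roll and the loupe beside the holder where they are.

Things in the scene. Friction and masses are not known exactly. Their poses are not given: they have to be found in the camera images.
- fixture: Phone-cover holder fixed to the bench, yaw -0.5 to +0.35 rad: aluminium base 6 mm thick, x -110 to +142, y -85 to +85 mm in its frame, origin on the bench. +x: closing direction (slot's long leg), +y: direction of the short leg, z up. Its -x part bears the gate plate with the slot; its +x part is the cover's nest, floor at 6 mm, 20 mm high fence at x = 127 to 137 mm.
- knob_mid (a point): Centre of the square black knob (18 x 18 mm, upright, 25 to 59 mm above the bench, this point at 42 mm). Its sides lie parallel to the holder's x and y axes. It never turns or rises, it only slides with its pin in the slot. In the holder's frame it starts at y = -10 mm, x = -75 mm plus the jaw's travel.
- slot_corner (a point): Top of the steel gate plate (x -105 to -8, y -45 to +45 mm in the holder's frame, top at z 23 mm) where the two legs' centre lines meet, x = -30, y = -10 mm. The slot is 13 mm wide, the knob's pin 10 mm (1.5 mm play). The knob's centre must stand over this point (within 1.5 mm) before the sideways push; the slot's end wall stops it 1.5 mm past.
- slot_end (a point): Nominal end of the short leg on the gate plate's top: x = -30, y = +10 mm in the holder's frame, 20 mm from the corner. Locked, the knob's centre stands over it (stop up to 1.5 mm beyond).
- clamp_jaw (a joint): Travel of jaw and knob along the holder's +x, m: starts at 0 to 0.012, 0.045 at the slot's corner, stopped at about 0.0465. Friction holds it (about 2.5 N), no spring. The jaw is a grey bar 100 mm wide, top at 22 mm, front face at x = 12 mm + travel; closed it leaves 68.5 to 71.5 mm to the fence.
- gate_knob (a joint): Travel of the knob across the jaw along the holder's +y, m: 0 in the long leg (+-0.0015), 0.020 at the end of the short leg, stopped at about 0.0215. Friction about 1.2 N, no spring. It can move only while the jaw stands at the corner (travel 0.0435 to 0.0465).
- knob_rear: The knob's side facing the holder's -x (the side to push on for closing). The body's frame is the holder's, its origin on the bench right under the knob's centre; the face lies 9 mm from it towards -x.
- knob_front: The knob's side facing the holder's +x; origin on the bench under the knob's centre, face 9 mm towards +x.
- knob_right: The knob's side facing the holder's -y (the side to push on for locking); origin on the bench under the knob's centre, face 9 mm towards -y.
- knob_left: The knob's side facing the holder's +y; origin on the bench under the knob's centre, face 9 mm towards +y.
- cover: Dark phone back cover, 68 (x) x 138 (y) x 6 mm, lying flat and loose in the nest between jaw and fence; origin at the centre of its underside. The closing jaw pushes it along by itself.
- jar: Small glass jar with black screw cap, 34 mm across, 54 mm high, standing on the bench beside the holder on its +y side; origin at the centre of its underside. Bystander.
- tape_roll: Roll of amber tape, 54 mm across, 12 mm high, lying flat on the bench on the holder's +y side; origin at the centre of its underside. Bystander.
- loupe: Small black folding loupe, 34 x 40 x 16 mm, on the bench on the holder's -y side; origin at the centre of its underside. Bystander.
Mind the look-alikes: they are no part of the job. Leave any pink look-alike of the cover alone.

How it is judged:
By the outcome, as a careful person would: the job done as asked, in the order asked, and still so for the second after the job is handed in, with the robot touching nothing.
It also fails if it takes over 40 s, if anything falls off the work surface, if the arm or the gripper's body presses on something with over 40 N, if the wrist force passes 120 N, or if a joint passes its speed limit or range.

## Working session

There is one attempt and no reset: what is moved stays moved. The work goes in short steps, Python scripts to look and compute and a tool call to move; the robot and the scene stay as the last step left them, time stands still between calls to the robot, and variables do not carry over. Pictures are saved under pics/ and viewed, at most 10 in all, crops included, and the job is handed in when it is done.

Besides the shell and the picture viewer there is one more tool, called after "Call:" as name(argument=value, ...) on one line, values as JSON. jog_arm: Moves the arm, as the interface text tells. Its arguments: {"type":"object","properties":{"motion":{"type":"array"},"force":{"type":"number"}},"required":["motion"]}

```bash
mkdir -p pics; cat > h.py <<'E'
import numpy as np, cv2
from cell import *
def cam(n):
    c=camera_params(n); f=192/np.tan(np.radians(c['vertical_fov'])/2); return f,c['cx'],c['cy'],np.array(c['T'])
def ray(n,px,z):
    f,cx,cy,T=cam(n); d=T[:3,:3]@np.array([(px[0]-cx)/f,(px[1]-cy)/f,1]); o=T[:3,3]; return o+d*(z-o[2])/d[2]
def proj(n,P):
    f,cx,cy,T=cam(n); p=(np.atleast_2d(P)-T[:3,3])@T[:3,:3]; return np.c_[f*p[:,0]/p[:,2]+cx,f*p[:,1]/p[:,2]+cy]
E
python3 - <<'E'
from h import *
s=observe();print(s)
a=[]
for n in("scene","top"):
    im=get_image(n);cv2.imwrite(f"pics/{n}0.png",im[:,:,::-1]);print(n,cam(n))
    for q in("fixture","knob_mid","cover"):
        for r in silhouettes(q,n)[:3]:
            m=r['mask'];print(q,r['p'],r['pixel'],m.sum(),cv2.minAreaRect(np.argwhere(m)[:,::-1].astype(np.float32)))
    a.append(im)
cv2.imwrite("pics/b0.png",cv2.resize(np.vstack(a)[:,:,::-1],None,fx=.78,fy=.78))
E
```

```text
{'clock': 0.0, 'joints': array([-1.35261777,  0.43522312,  0.02494124,  1.57410389, -0.01157195,
        1.13399396, -0.07512974]), 'dq': array([ 9.24209430e-04,  5.03922446e-04, -6.50544140e-04, -3.16917961e-05,
       -1.79273487e-04,  3.00225210e-04,  1.85902561e-03]), 'joint_efforts': array([-5.55147744e-04, -6.67820406e+01,  9.84716043e-01, -3.14468551e+01,
       -6.05141418e-02,  4.25667933e-02,  1.70570052e-04]), 'position': array([0.19694956, 0.59261436, 0.2259419 ]), 'ee_rot': array([-5.01795786e-01, -3.10115839e+00,  2.48317148e-03]), 'force': array([ 0.13415288, -0.35992373,  0.32299714]), 'ft_torque': array([-0.00132115, -0.0392757 ,  0.04322769]), 'gripper_force': 0.0, 'width': 1.0008861996657294}
scene (np.float64(404.9964554314423), 260.11536060673257, 188.52837254896585, array([[ 0.49594747, -0.37377486,  0.78379108, -0.12526156],
       [-0.86829583, -0.22377691,  0.44270335, -0.45650457],
       [ 0.00992296, -0.90012013, -0.43552874,  0.44069651],
       [ 0.        ,  0.        ,  0.        ,  1.        ]]))
fixture 0.74 [348.4, 262.2] 432 ((346.6999816894531, 26
[... 695 characters left out ...]
99944202, -0.02932176, -0.0159963 , -0.08426872],
       [ 0.0195781 , -0.12625338, -0.99180481,  0.8928166 ],
       [ 0.        ,  0.        ,  0.        ,  1.        ]]))
fixture 0.71 [288.1, 198.7] 5660 ((289.5237731933594, 189.53915405273438), (71.6029052734375, 102.47181701660156), 13.736268997192383)
knob_mid 0.65 [286.9, 225.1] 67 ((286.0, 225.0), (8.0, 8.0), 90.0)
cover 0.66 [235.6, 165.2] 181 ((241.5, 171.5), (21.0, 19.0), 90.0)
cover 0.6 [187.1, 178.9] 1533 ((184.71153259277344, 180.9423065185547), (56.67756271362305, 28.24072265625), 11.309932708740234)
cover 0.58 [294.3, 169.3] 1553 ((294.4716796875, 167.3490447998047), (56.59254455566406, 28.43363380432129), 15.945395469665527)
```

View pics/top0.png

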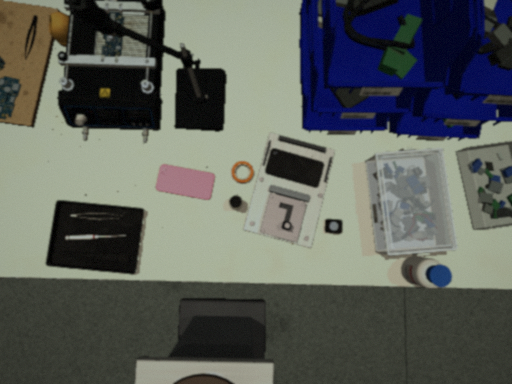

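View pics/scene0.png

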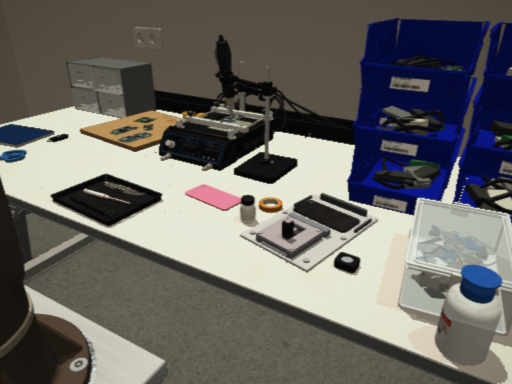

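The top view shows the holder at about (290,190), yawed about -0.27. The knob is at (287,225), the jar at (236,202), the tape roll at (243,172) and the loupe at (333,226). The pink look-alike is at (186,181). The scene view agrees, with the knob at (288,228). Next I'll fit the holder's pose.

```bash
cat >> h.py <<'E'
from scipy.optimize import minimize
def W(p,Q):
    Q=np.atleast_2d(np.array(Q,float)); c,s=np.cos(p[2]),np.sin(p[2])
    return np.c_[p[0]+c*Q[:,0]-s*Q[:,1],p[1]+s*Q[:,0]+c*Q[:,1],Q[:,2]]
BASE=[(x,y,z) for x in(-.11,.142) for y in(-.085,.085) for z in(0,.006)]
E
python3 - <<'E'
from h import *
ms={}
for n in("scene","top"):
    get_image(n)
    fx=max((r['mask'] for r in silhouettes("fixture",n)),key=lambda m:m.sum())
    cnt=cv2.convexHull(np.argwhere(fx)[:,::-1].astype(np.int32))
    m=np.zeros((384,512),np.uint8);cv2.fillConvexPoly(m,cnt,255);ms[n]=m.astype(float)/255
    k=silhouettes("knob_mid",n)[0]['pixel'];print(n,'knob at z.042',ray(n,k,.042))
K=[(x,y,.059) for x in(-.084,-.06) for y in(-.02,0)]
F=[(x,y,.026) for x in(.127,.137) for y in(-.07,.07)]
def cost(p,names):
    t=0
    for n in names:
        m=np.zeros((384*4,512*4),np.uint8)
        h=cv2.convexHull(((proj(n,W(p,BASE+K+F))+.5)*4).astype(np.int32));cv2.fillConvexPoly(m,h,255)
        m=cv2.resize(m,(512,384),interpolation=cv2.INTER_AREA)/255.
        t+=abs(m-ms[n]).sum()/ms[n].sum()
    return t
for names in(["top"],["scene","top"]):
    best=min((minimize(cost,[*ray("top",(289.5,189.5),.006)[:2],y],args=(names,),method="Nelder-Mead",options=dict(initial_simplex=None,xatol=1e-5,fatol=1e-5)) for y in(-.35,-.25,-.15)),key=lambda r:r.fun)
    print(names,best.x,best.fun)
p=best.x;im=get_image("top");im=cv2.resize(im,None,fx=4,fy=4)
k=[(-.03,-.01,.023),(-.03,.01,.023),(-.075,-.01,.023),(-.105,-.045,.023),(-.105,.045,.023),(-.008,-.045,.023),(-.008,.045,.023),(-.075,-.01,.059)]+BASE[1::2]
for u in proj("top",W(p,k)):cv2.circle(im,tuple(((u+.5)*4).astype(int)),3,(0,255,0),-1)
cv2.imwrite("pics/fit.png",im[500:1020,900:1420,::-1])
for q in("jar","tape_roll","loupe"):
    for r in silhouettes(q,"top")[:1]: print(q,r['p'],ray("top",r['pixel'],.02))
E
```

```text
scene knob at z.042 [ 0.48028406 -0.18171339  0.042     ]Traceback (most recent call last):
  File "<stdin>", line 8, in <module>
IndexError: list index out of range
```

```bash
python3 - <<'E'
from h import *
ms={}
for n in("scene","top"):
    get_image(n)
    fx=max((r['mask'] for r in silhouettes("fixture",n)),key=lambda m:m.sum())
    cnt=cv2.convexHull(np.argwhere(fx)[:,::-1].astype(np.int32))
    m=np.zeros((384,512),np.uint8);cv2.fillConvexPoly(m,cnt,255);ms[n]=m.astype(float)/255
    print(n,m.sum()/255)
print(ray("top",(286.9,225.1),.055))
K=[(x,y,.059) for x in(-.084,-.06) for y in(-.02,0)]
F=[(x,y,.026) for x in(.127,.137) for y in(-.07,.07)]
def cost(p,names):
    t=0
    for n in names:
        m=np.zeros((384*4,512*4),np.uint8)
        h=cv2.convexHull(((proj(n,W(p,BASE+K+F))+.5)*4).astype(np.int32));cv2.fillConvexPoly(m,h,255)
        m=cv2.resize(m,(512,384),interpolation=cv2.INTER_AREA)/255.
        t+=abs(m-ms[n]).sum()/ms[n].sum()
    return t
for names in(["top"],["scene","top"]):
    best=min((minimize(cost,[*ray("top",(289.5,189.5),.006)[:2],y],args=(names,),method="Nelder-Mead",options=dict(xatol=1e-5,fatol=1e-5)) for y in(-.35,-.25,-.15)),key=lambda r:r.fun)
    print(names,best.x,best.fun)
p=best.x;im=get_image("top");im=cv2.resize(im,None,fx=4,fy=4)
k=[(-.03,-.01,.023),(-.03,.01,.023),(-.075,-.01,.023),(-.105,-.045,.023),(-.105,.045,.023),(-.008,-.045,.023),(-.008,.045,.023),(-.075,-.01,.059)]+BASE[1::2]
for u in proj("top",W(p,k)):cv2.circle(im,tuple(((u+.5)*4).astype(int)),3,(0,255,0),-1)
cv2.imwrite("pics/fit.png",im[500:1020,900:1420,::-1])
for q in("jar","tape_roll","loupe"):
    for r in silhouettes(q,"top")[:1]: print(q,r['p'],ray("top",r['pixel'],.02))
E
```

```text
scene 5932.0
top 7497.0
[ 0.46750492 -0.17952066  0.055     ]
['top'] [ 0.54066928 -0.1868771  -0.23253319] 0.05405090140631416
['scene', 'top'] [ 0.5427349  -0.18975646 -0.23974609] 0.10479845643209708
jar 0.69 [ 0.51773701 -0.05855162  0.02      ]
tape_roll 0.52 [ 0.60827886 -0.08307192  0.02      ]
loupe 0.76 [ 0.47623036 -0.29656585  0.02      ]
```

View pics/fit.png

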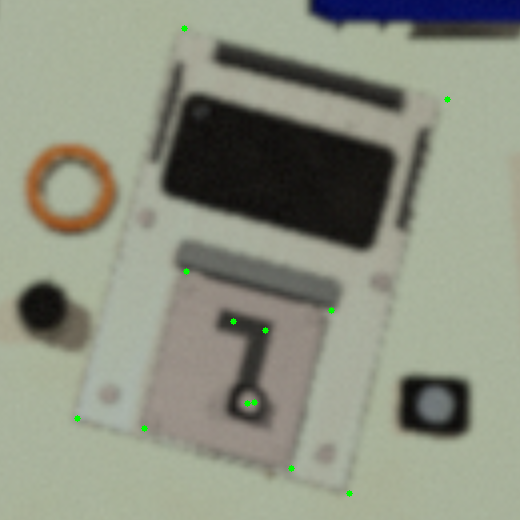

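The overlay matches: base corners, gate plate corners, slot corner and slot end all land on the picture, and the knob shows at crop (248,403). Next I'll plan the approach.

```bash
cat >> h.py <<'E'
from scipy.spatial.transform import Rotation as R
P=np.array([.5415,-.188,-.240])
def plan(hx,hy,z,flip=0,p=None):
    "shift+turn in tool axes to holder point; tool y along +-holder y"
    p=P if p is None else p
    s=observe(); R0=R.from_rotvec(s['ee_rot'])
    t=W(p,(hx,hy,z))[0]
    # z down, tool y = sgn*holder y
    sg=-1 if flip else 1
    y=sg*np.array([-np.sin(p[2]),np.cos(p[2]),0]); zz=np.array([0,0,-1.]); x=np.cross(y,zz)
    Rt=R.from_matrix(np.c_[x,y,zz])
    return t,R0.inv().apply(t-s['position']),(R0.inv()*Rt).as_rotvec()
E
python3 - <<'E'
from h import *
for f in(0,1):print(plan(-.125,-.01,.2,f))
print(R.from_rotvec(observe()['ee_rot']).as_matrix().round(3))
E
```

```text
(array([ 0.41770573, -0.16800055,  0.2       ]), array([-0.44938986, -0.65269424,  0.02672744]), array([ 3.68824794e-05,  1.11149329e-05, -8.08695798e-02]))
(array([ 0.41770573, -0.16800055,  0.2       ]), array([-0.44938986, -0.65269424,  0.02672744]), array([ 1.70191421e-05, -5.64743091e-05,  3.06072307e+00]))
[[-0.949  0.315  0.   ]
 [ 0.315  0.949  0.   ]
 [-0.     0.    -1.   ]]
```

Call:
jog_arm(motion=[[[-0.1125,-0.163,0.007,0,0,-0.02,1],[-0.225,-0.326,0.013,0,0,-0.04,1],[-0.449,-0.653,0.027,0,0,-0.081,1],[-0.449,-0.653,0.027,0,0,-0.081,1],[-0.449,-0.653,0.027,0,0,-0.081,1],[-0.449,-0.653,0.027,0,0,-0.081,1],[-0.449,-0.653,0.027,0,0,-0.081,1],[-0.449,-0.653,0.027,0,0,-0.081,1],[-0.449,-0.653,0.027,0,0,-0.081,1],[-0.449,-0.653,0.027,0,0,-0.081,1]]], force=10)

```text
clock: 1.93
position: [0.313, 0.1913, 0.2127]
ee_rot: [0.376, 3.119, 0.002]
force: [0.9, -0.6, 0.5]
width: 0.322
gripper_force: 0.0
```

```bash
python3 - <<'E'
from h import *
s=observe();print(s['clock'],s['position'],s['width'],s['joints'],plan(-.125,-.01,.2))
E
```

```text
1.9333 [0.31296493 0.19126544 0.21274998] 0.32208949658181507 [-0.88539583  0.01130934  0.1950647   2.17408048 -0.00318844  0.95536869
  0.64255269] (array([ 0.41770573, -0.16800055,  0.2       ]), array([-0.18704869, -0.32413417,  0.012453  ]), array([0.00108852, 0.00029831, 0.00026146]))
```

Call:
jog_arm(motion=[[[-0.187,-0.324,0.012,0,0,0,1],[-0.187,-0.324,0.012,0,0,0,1],[-0.187,-0.324,0.012,0,0,0,1],[-0.187,-0.324,0.012,0,0,0,1],[-0.187,-0.324,0.012,0,0,0,1],[-0.187,-0.324,0.012,0,0,0,1],[-0.187,-0.324,0.012,0,0,0,1],[-0.187,-0.324,0.012,0,0,0,1],[-0.187,-0.324,0.012,0,0,0,1],[-0.187,-0.324,0.012,0,0,0,1]]])

```text
clock: 2.77
position: [0.4189, -0.174, 0.2013]
ee_rot: [0.387, 3.114, -0.007]
force: [0.3, 0.5, 1.3]
width: 0.008
gripper_force: 0.0
```

```bash
python3 - <<'E'
from h import *
s=observe();print(s['clock'],s['position'],s['width'],s['joints'],plan(-.125,-.01,.2))
im=get_image("wrist");print(cam("wrist"))
k=[(-.03,-.01,.023),(-.03,.01,.023),(-.075,-.01,.023),(-.105,-.045,.023),(-.105,.045,.023),(-.008,-.045,.023),(-.008,.045,.023)]+[(-.075+a,-.01+b,.059) for a in(-.009,.009) for b in(-.009,.009)]+BASE[1::2]
print(proj("wrist",W(P,k)).round(1))
for q in("knob_mid","fixture"):
    for r in silhouettes(q,"wrist")[:2]:print(q,r['p'],r['pixel'],ray("wrist",r['pixel'],.05),r['mask'].sum())
cv2.imwrite("pics/w0raw.png",im[:,:,::-1])
im=cv2.resize(im,(800,600))
for u in proj("wrist",W(P,k)):cv2.circle(im,tuple(np.clip((u+.5)*800/512,-2000,2000).astype(int)),3,(0,255,0),-1)
cv2.imwrite("pics/w0.png",im[:,:,::-1])
E
```

```text
2.7667 [ 0.4189129  -0.17396244  0.2013222 ] 0.007975025206227218 [-0.30157384  0.19200889  0.68110468  2.04967212 -0.14507375  0.94245459
  1.77917985] (array([ 0.41770573, -0.16800055,  0.2       ]), array([0.00263478, 0.00549014, 0.00129066]), array([-0.00377702,  0.00412439, -0.00721479]))
(np.float64(344.8649240362217), 253.87669000225262, 191.62189321553734, array([[ 0.24316316,  0.93175644,  0.26963237,  0.34685614],
       [ 0.96998371, -0.23306108, -0.06938391, -0.15118169],
       [-0.0018081 ,  0.27841061, -0.96046044,  0.35908513],
       [ 0.        ,  0.        ,  0.        ,  1.        ]]))
[[255.8 254.7]
 [274.5 254.6]
 [255.6 215.2]
 [220.9 187.4]
 [309.9 187. ]
 [223.8 273.2]
 [306.4 272.9]
 [246.  219.4]
 [265.4 219.4]
 [246.2 237.4]
 [265.3 237.3]
 [184.3 178.7]
 [345.6 177.9]
 [196.7 373.2]
 [331.9 372.7]]
knob_mid 0.69 [260.5, 217.6] [ 0.459388   -0.17072656  0.05      ] 338
fixture 0.56 [275.7, 206.2] [ 0.45141774 -0.15224092  0.05      ] 9031
```

View pics/w0.png

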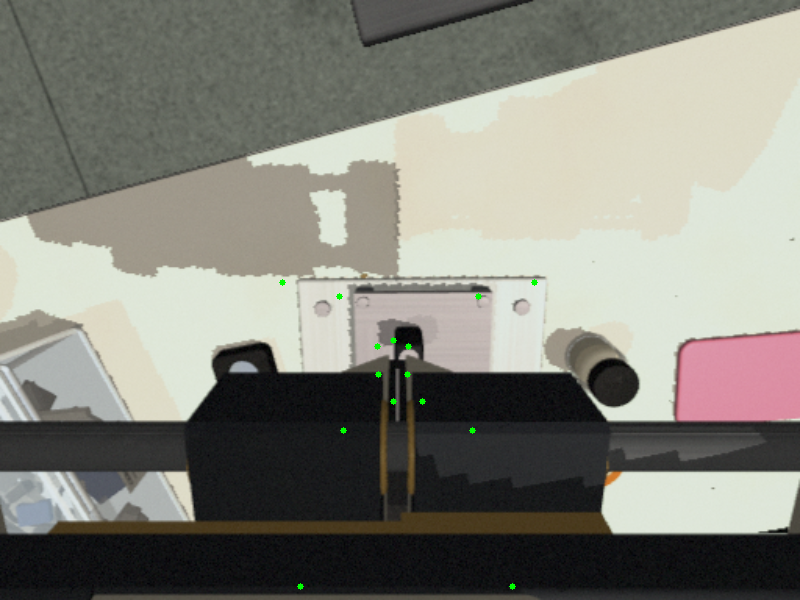

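The wrist view shows the rear half of the holder: base rear corners at about (299,278) and (545,277), plate corners (350,291) and (493,291), knob at (408,340). The arm was still settling, so I'll measure again at rest.

```bash
python3 - <<'E'
from h import *
get_image("wrist");get_image("wrist")
s=observe();print(s['clock'],s['position'],abs(s['dq']).max(),plan(-.125,-.01,.2))
im=get_image("wrist")
k=[(-.105,-.045,.023),(-.105,.045,.023)]+[(-.075+a,-.01+b,.059) for a in(-.009,.009) for b in(-.009,.009)]+[BASE[1],BASE[3]]
print(proj("wrist",W(P,k)).round(1))
for r in silhouettes("knob_mid","wrist")[:2]:
    ys,xs=np.nonzero(r['mask']);print('knob',r['p'],r['pixel'],xs.min(),xs.max(),ys.min(),ys.max())
im=cv2.resize(im,None,fx=4,fy=4,interpolation=cv2.INTER_CUBIC)
for u in proj("wrist",W(P,k)):cv2.circle(im,tuple(((u+.5)*4).astype(int)),3,(0,255,0),-1)
cv2.imwrite("pics/w1.png",im[620:1000,700:1440,::-1])
E
```

```text
3.0167 [ 0.41731234 -0.1648178   0.20043523] 0.011543078037718183 (array([ 0.41770573, -0.16800055,  0.2       ]), array([-0.00113381, -0.00300026,  0.00043242]), array([ 0.0007409 , -0.00051452,  0.00169133]))
[[214.7 189.3]
 [303.7 189.6]
 [239.2 221.6]
 [258.6 221.7]
 [239.4 239.5]
 [258.5 239.6]
 [178.4 180.3]
 [339.5 180.7]]
knob 0.66 [253.3, 328.0] 247 260 307 333
knob 0.57 [251.9, 222.5] 242 259 214 228
```

View pics/w1.png

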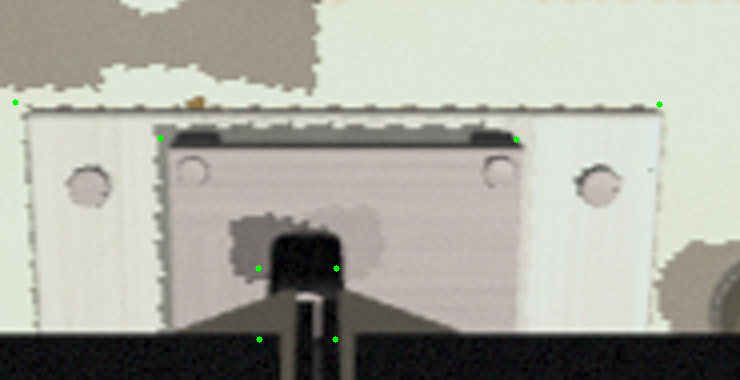

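The wrist view at rest shows plate corners at crop (168,148) and (524,148), base corners (27,111) and (662,110), and the knob's rear face spanning x 272–342 with its bottom edge at y≈235. I'll refine the pose from these.

```bash
python3 - <<'E'
from h import *
from scipy.optimize import least_squares
px=lambda u,v:((u+700)/4-.5,(v+620)/4-.5)
obs=np.array([px(168,148),px(524,148),px(27,111),px(662,110),px(272,237),px(342,237)])
def pts(q):return np.vstack([W(q[:3],[(-.105,-.045,.023),(-.105,.045,.023),BASE[1],BASE[3]]),W(q[:3],[(-.084+q[3],-.019,.025),(-.084+q[3],-.001,.025)])])
r=least_squares(lambda q:(proj("wrist",pts(q))-obs).ravel(),[*P,0]);print(r.x,r.fun.reshape(-1,2).round(2))
p=r.x
open('h.py','a').write(f"\nP=np.array({(p[:3]).round(5).tolist()})\n")
for z in(.2,.034):print(plan(-.125,-.01,z,0,p[:3]))
E
```

```text
[ 0.54413235 -0.18625297 -0.2354399   0.00235397] [[ 0.11 -0.1 ]
 [-0.11 -0.22]
 [-0.99  0.21]
 [ 1.08  0.25]
 [-0.06  0.01]
 [-0.03 -0.01]]
(array([ 0.42024816, -0.16681825,  0.2       ]), array([-0.00318342, -0.00145438,  0.00057679]), array([ 8.36904299e-04, -6.46518135e-05, -2.07528634e-03]))
(array([ 0.42024816, -0.16681825,  0.034     ]), array([-0.0031943 , -0.0015933 ,  0.16657673]), array([ 8.36904299e-04, -6.46518135e-05, -2.07528634e-03]))
```

Call:
jog_arm(motion=[[[-0.003,-0.0015,0.03,0,0,-0.002,1],[-0.003,-0.0015,0.06,0,0,-0.002,1],[-0.003,-0.0015,0.09,0,0,-0.002,1],[-0.003,-0.0015,0.12,0,0,-0.002,1],[-0.003,-0.0015,0.145,0,0,-0.002,1],[-0.003,-0.0015,0.16,0,0,-0.002,1],[-0.003,-0.0015,0.1665,0,0,-0.002,1],[-0.003,-0.0015,0.1665,0,0,-0.002,1],[-0.003,-0.0015,0.1665,0,0,-0.002,1],[-0.003,-0.0015,0.1665,0,0,-0.002,1]]])

```text
clock: 3.95
position: [0.4209, -0.1681, 0.0351]
ee_rot: [0.372, 3.118, 0.0]
force: [-0.0, 0.2, 0.2]
width: 0.006
gripper_force: 0.0
```

```bash
cat >> h.py <<'E'
def hold(s=None):
    s=s or observe(); c,n=np.cos(P[2]),np.sin(P[2]); d=s['position'][:2]-P[:2]
    f=s['force']; return dict(t=s['clock'],h=(np.array([c*d[0]+n*d[1],-n*d[0]+c*d[1],s['position'][2]])*1e3).round(2),F=np.array([c*f[0]+n*f[1],-n*f[0]+c*f[1],f[2]]).round(2),w=s['width'])
E
python3 -c "
from h import *
print(hold(),R.from_rotvec(observe()['ee_rot']).as_matrix().round(3),plan(-.0495,-.01,.034))"
```

```text
{'t': 3.95, 'h': array([-124.04,  -11.13,   35.09]), 'F': array([-0.06,  0.19,  0.17]), 'w': 0.005647735796116105} [[-0.972  0.235  0.002]
 [ 0.235  0.972 -0.   ]
 [-0.002  0.    -1.   ]] (array([ 0.49366291, -0.18442721,  0.034     ]), array([-0.07453447,  0.00127281,  0.00121946]), array([ 0.00031988,  0.00179165, -0.0018769 ]))
```

Call:
jog_arm(motion=[[[-0.008,0.001,0.001,0,0,0,1],[-0.018,0.001,0.001,0,0,0,1],[-0.026,0.001,0.001,0,0,0,1],[-0.032,0.001,0.001,0,0,0,1],[-0.038,0.001,0.001,0,0,0,1],[-0.044,0.001,0.001,0,0,0,1],[-0.05,0.001,0.001,0,0,0,1],[-0.056,0.001,0.001,0,0,0,1],[-0.061,0.001,0.001,0,0,0,1],[-0.064,0.001,0.001,0,0,0,1]]])

```text
clock: 4.78
position: [0.4831, -0.1824, 0.0329]
ee_rot: [-0.372, -3.119, 0.0]
force: [-2.2, 1.8, 0.1]
width: 0.006
gripper_force: 1.6
```

```bash
python3 -c "
from h import *
print(hold(),plan(-.0475,-.01,.034))"
```

```text
{'t': 4.7833, 'h': array([-60.2 , -10.48,  32.91]), 'F': array([-2.57,  1.22,  0.08]), 'w': 0.005574413625925409} (array([ 0.49560773, -0.18489375,  0.034     ]), array([-0.01270347,  0.00051122, -0.00109253]), array([-4.72183533e-05, -1.09719499e-05, -2.23307599e-03]))
```

Contact is made at about 2.6 N, as expected. I'll push on slowly until the stop.

Call:
jog_arm(motion=[[[-0.003,0.0005,0,0,0,0,1],[-0.006,0.0005,0,0,0,0,1],[-0.0085,0.0005,0,0,0,0,1],[-0.0105,0.0005,0,0,0,0,1],[-0.0115,0.0005,0,0,0,0,1],[-0.0115,0.0005,0,0,0,0,1]]])

```text
clock: 5.28
position: [0.4936, -0.1847, 0.033]
ee_rot: [-0.373, -3.119, 0.0]
force: [-3.3, -0.1, -0.9]
width: 0.004
gripper_force: 1.6
```

```bash
python3 -c "
from h import *
print(hold())"
```

```text
{'t': 5.2833, 'h': array([-49.47, -10.28,  32.97]), 'F': array([-3.2 , -0.88, -0.9 ]), 'w': 0.00429292827617945}
```

Call:
jog_arm(motion=[[[-0.001,0,0,0,0,0,1],[-0.0015,0,0,0,0,0,1],[-0.0015,0,0,0,0,0,1]]])

```text
clock: 5.53
position: [0.4938, -0.1847, 0.0329]
ee_rot: [-0.373, -3.117, -0.001]
force: [-8.1, 1.4, 4.7]
width: 0.003
gripper_force: 3.9
```

```bash
python3 -c "
from h import *
print(hold())"
```

```text
{'t': 5.5333, 'h': array([-49.31, -10.28,  32.92]), 'F': array([-8.18, -0.55,  4.66]), 'w': 0.0032138006851916176}
```

The force jumped to 8 N with only 0.2 mm of motion, so the knob is at the stop. I'll back off, step round to the -y side, and look from there.

Call:
jog_arm(motion=[[[0.012,0,0,0,0,0,1],[0.025,0,0,0,0,0,1],[0.025,-0.015,0,0,0,0,1],[0.025,-0.04,0,0,0,0,1],[0.022,-0.052,0,0,0,0,1],[0.01,-0.052,0,0,0,0,1],[-0.005,-0.052,0,0,0,0,1],[-0.019,-0.052,0,0,0,0,1],[-0.019,-0.052,0,0,0,0,1],[-0.019,-0.052,0,0,0,0,1]]])

```text
clock: 6.37
position: [0.5026, -0.2401, 0.0332]
ee_rot: [0.371, 3.118, -0.001]
force: [-1.0, 1.0, 0.3]
width: 0.006
gripper_force: 0.0
```

```bash
python3 - <<'E'
from h import *
get_image("wrist");print(hold())
im=get_image("wrist")
k=[(-.105,-.045,.023),(-.105,.045,.023)]+[(-.030+a,-.01+b,z) for z in (.025,.059) for a in(-.009,.009) for b in(-.009,.009)]
u=proj("wrist",W(P,k));print(u.round(1))
im=cv2.resize(im,None,fx=3,fy=3,interpolation=cv2.INTER_CUBIC)
for v in u:cv2.circle(im,tuple(((v+.5)*3).astype(int)),2,(0,255,0),-1)
c=((u[6]+.5)*3).astype(int);x=max(0,c[0]-400);y=max(0,c[1]-300);print(x,y)
cv2.imwrite("pics/w2.png",im[y:y+600,x:x+800,::-1])
E
```

```text
{'t': 6.4167, 'h': array([-28.91, -62.06,  33.06]), 'F': array([-0.54,  0.33,  0.78]), 'w': 0.009731585300361207}
[[287.8  87.3]
 [480.2  87.1]
 [335.3 221.1]
 [370.3 221. ]
 [333.1 253. ]
 [367.1 252.9]
 [353.7 250.1]
 [396.5 250.1]
 [350.5 288. ]
 [391.9 287.9]]
662 451
```

View pics/w2.png

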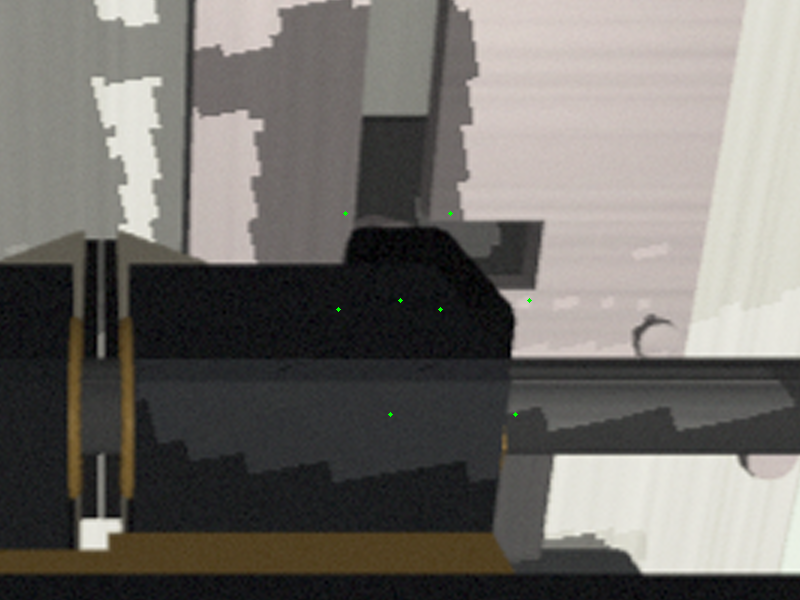

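The wrist view shows the knob at (395,225) standing at the corner, level with the short leg. That leg is free to its right, with its end at (540,255). I'll push along +y.

Call:
jog_arm(motion=[[[0.001,0.008,0,0,0,0,1],[0.001,0.016,0,0,0,0,1],[0.001,0.021,0,0,0,0,1],[0.001,0.025,0,0,0,0,1],[0.001,0.029,0,0,0,0,1],[0.001,0.033,0,0,0,0,1],[0.001,0.036,0,0,0,0,1],[0.001,0.038,0,0,0,0,1],[0.001,0.038,0,0,0,0,1]]])

```text
clock: 7.22
position: [0.5093, -0.2022, 0.033]
ee_rot: [-0.372, -3.119, -0.001]
force: [-1.9, -1.4, 0.5]
width: 0.009
gripper_force: 0.8
```

```bash
python3 -c "
from h import *
print(hold())"
```

```text
{'t': 7.2167, 'h': array([-30.1 , -23.64,  32.96]), 'F': array([-1.47, -1.84,  0.53]), 'w': 0.00852536168866767}
```

Sliding at about 1.8 N. I'll continue to the end.

Call:
jog_arm(motion=[[[0,0.002,0,0,0,0,1],[0,0.004,0,0,0,0,1],[0,0.005,0,0,0,0,1],[0,0.006,0,0,0,0,1],[0,0.006,0,0,0,0,1]]])

```text
clock: 7.63
position: [0.5108, -0.1966, 0.033]
ee_rot: [-0.372, -3.119, -0.0]
force: [-3.1, -2.8, -0.5]
width: 0.006
gripper_force: 1.4
```

```bash
python3 -c "
from h import *
print(hold())"
```

```text
{'t': 7.6333, 'h': array([-29.99, -17.87,  32.96]), 'F': array([-2.37, -3.42, -0.51]), 'w': 0.00582574257367103}
```

Call:
jog_arm(motion=[[[0,0.001,0,0,0,0,1],[0,0.002,0,0,0,0,1],[0,0.002,0,0,0,0,1]]])

```text
clock: 7.88
position: [0.5111, -0.1953, 0.033]
ee_rot: [-0.373, -3.119, 0.001]
force: [-3.5, -2.8, -0.9]
width: 0.006
gripper_force: 2.2
```

```bash
python3 -c "
from h import *
print(hold())"
```

```text
{'t': 7.8833, 'h': array([-29.98, -16.47,  33.02]), 'F': array([-2.74, -3.57, -0.87]), 'w': 0.005601373165275782}
```

Call:
jog_arm(motion=[[[0,0.001,0,0,0,0,1],[0,0.002,0,0,0,0,1],[0,0.002,0,0,0,0,1]]])

```text
clock: 8.13
position: [0.5112, -0.195, 0.0331]
ee_rot: [0.375, 3.119, -0.004]
force: [-4.3, -7.8, -1.2]
width: 0.004
gripper_force: 4.7
```

```bash
python3 -c "
from h import *
print(hold())"
```

```text
{'t': 8.1333, 'h': array([-30.  , -16.15,  33.11]), 'F': array([-2.37, -8.6 , -1.15]), 'w': 0.004116188711939775}
```

This is the end stop: 8.6 N with no further travel. I'll back off straight along -y, rise and check.

Call:
jog_arm(motion=[[[0,-0.01,0,0,0,0,1],[0,-0.03,0,0,0,0,1],[0,-0.045,0,0,0,0,1],[0,-0.045,-0.03,0,0,0,1],[0.02,-0.045,-0.07,0,0,0,1],[0.06,-0.045,-0.1,0,0,0,1],[0.1,-0.045,-0.13,0,0,0,1],[0.12,-0.045,-0.15,0,0,0,1],[0.12,-0.045,-0.15,0,0,0,1],[0.12,-0.045,-0.15,0,0,0,1]]])

```text
clock: 8.97
position: [0.3848, -0.2081, 0.185]
ee_rot: [0.372, 3.114, 0.004]
force: [0.4, 0.7, 0.1]
width: 0.007
gripper_force: 0.0
```

```bash
python3 - <<'E'
from h import *
get_image("wrist");get_image("wrist");print(hold())
ims=[]
for n in("top","wrist"):
    im=get_image(n)
    k=[(-.03,-.01,.023),(-.03,.01,.059),(-.105,-.045,.023),(-.105,.045,.023)]
    u=proj(n,W(P,k));f=4 if n=="top" else 2
    im=cv2.resize(im,None,fx=f,fy=f,interpolation=cv2.INTER_CUBIC)
    if n=="wrist":
        for v in u:cv2.circle(im,tuple(((v+.5)*f).astype(int)),2,(0,255,0),-1)
    c=((u[1]+.5)*f).astype(int);x=max(0,min(c[0]-200,im.shape[1]-400));y=max(0,min(c[1]-280,im.shape[0]-560))
    ims.append(im[y:y+560,x:x+400,::-1])
cv2.imwrite("pics/f.png",np.hstack(ims))
for q in("jar","tape_roll","loupe"):
    for r in silhouettes(q,"top")[:1]: print(q,r['p'],ray("top",r['pixel'],.02))
E
```

```text
{'t': 9.0667, 'h': array([-148.65,  -58.1 ,  183.32]), 'F': array([ 1.04,  0.15, -0.78]), 'w': -7.552339507447527e-05}
jar 0.56 [ 0.52259441 -0.05983342  0.02      ]
tape_roll 0.63 [ 0.47619713 -0.2953618   0.02      ]
loupe 0.56 [ 0.47550111 -0.30475262  0.02      ]
```

View pics/f.png

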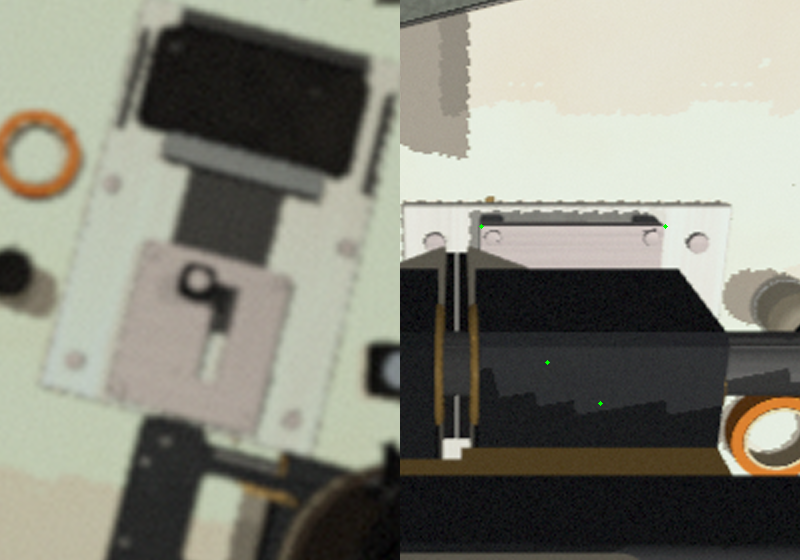

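The top view shows the knob at the end of the short leg, crop (198,280). The jaw is closed up to the cover, and the tape roll, jar and loupe are in place. The arm is clear of everything, so I'll hand in.

```bash
python3 -c "
from cell import *
print(sign_off())"
```

```text
the job is handed in; nothing more can be done
None
```

The jaw is closed up to the cover and locked, with the knob pushed to the end stop of the short leg; the jar, tape roll and loupe look undisturbed, and I handed the job in about 9 s into the 40 s limit, with no verdict shown.

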